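Seat a box camera on its keyed mount and close the clamp

TASK

Set the camera into the channel of the bench mount, its bare foot tongue towards the hinged clamp, and feel along the channel until the grooves under the foot drop over the two keys and the camera sits fully down. Only then swing the clamp shut onto the tongue, let go, and leave everything else on the bench alone. Work gently: never force the camera or the clamp down (25 N is plenty).

Things in the scene. Friction and masses are not known exactly. Their poses are not given: they have to be found in the camera images.
- camera_center (a point): Loose black box camera, about 0.5 kg, upright on a long foot plate. Point: middle of the body's length and width, 40 mm above the foot's underside. z up, +x from lens to bare tongue, y across. Body: 72 mm in x, 44 mm in y (flat sides to grip), from 28 mm below to 34 mm above this point. Lens: 38 mm diameter, 22 mm out of the -x face. It reads x -22 (+-8), y 0, z 40 mm from mount_floor when seated.
- camera_foot (a point): Same camera: centre of its foot plate's underside, 22 mm along +x from and 40 mm below camera_center; axes as there. Aluminium foot 120 (x) x 44 (y) x 12 mm; its +x end, 46 mm long, is the bare tongue. Two grooves 12 mm wide, 6.5 mm deep run across the whole underside, centred at x = -42 and +20 mm. When seated it lies on the channel floor.
- mount_floor (a point): Grey metal mount fixed to the bench. Point: centre of the channel's floor, 14 mm above the bench. +x along the channel to the clamp, y across, z up. Channel open at both ends; side walls reach 60 mm either way in x, are 47.4 mm apart and 10 mm high; above them lips flare to 61 mm apart at 18 mm height. Free floor for the foot up to x = +80 mm (hinge posts).
- key_zone (a point): Fixed point on the channel floor, 11 mm to -x of mount_floor: midway between two steel keys when their slide is centred. Keys: ridges across the channel, 8.5 mm (x) x 36 x 5.5 mm high, 62 mm apart like the grooves. The stiff slide carrying both was left anywhere within 8 mm either way in x; not reported, it does not give. Resting on the keys the camera is 5.5 mm too high.
- clamp (a joint): Angle of the clamp bar, rad: 0 = level, pad resting on the tongue of a seated camera; grows as the bar swings up and away from the camera (1.57 = upright, more = leaning away). Starts open. Friction holds it at any angle; about 3 N at 45 mm from the hinge moves it. Over a camera that is not down it stops at about 0.1.
- clamp_hinge (a point): Middle of the clamp's hinge axis, fixed 88 mm along +x and 21 mm above mount_floor; axis along y, same axes. Steel bar 30 mm wide, 8 mm thick (4 mm either side of the axis), reaching 58 mm from the axis, towards -x when shut; a 5 mm rubber pad under it 40 to 52 mm from the axis. Two posts, 7 mm thick, stand beside it and rise 8 mm above the axis.
- tape_roll: Roll of grey cloth tape, 100 mm diameter, 48 mm high, lying flat; origin at centre of its underside. Leave alone.
- battery: Grey spare battery, 60 x 38 x 22 mm, lying flat; origin at centre of its underside. Leave alone.
- light_meter: Black hand light meter with white dome, 110 x 55 x 22 mm (36 mm at the dome), lying flat; origin at centre of its underside. Leave alone.
- lens_cap: Black lens cap, 62 mm diameter, 9 mm thick, lying flat; origin at centre of its underside. Leave alone.
There are look-alikes about, which are no part of the job. What is shaped like the part that bears mount_floor but pink, red or yellow is not meant.

How it is judged:
By the outcome, as a careful person would: the job done as asked, in the order asked, and still so for the second after the job is handed in, with the robot touching nothing.
It also fails if it takes over 67 s, if anything falls off the work surface, if the arm or the gripper's body presses on something with over 40 N, if the wrist force passes 120 N, or if a joint passes its speed limit or range.

ROBOT

A 6-joint arm with a two-finger parallel gripper is mounted at the origin on the work surface. World frame = base frame: x ahead of the robot, y to its left, z up, the work surface at z = 0. Lengths are in m, angles in degrees, forces in N, time in s.
With the tool pointing down it reaches from about 0.3 to 0.95 m from the base axis. Payload 3.1 kg.
Tool frame: the origin (TCP) lies at the very end of the fingers, on their centre line; the grasp point (between the pads) lies 19 mm behind it (ctrl.grip_point_offset is the distance from the TCP to the grasp point, in m); z points along the fingers, x is the direction in which the jaws open and shut, and the axes are right-handed (so a half turn about z gives the same grasp; the last joint's range is limited). The gripper opens to 85 mm and grips with 20 to 120 N. Pads are 22 mm wide; open, the fingers measure 114 mm over their backs; the gripper's body (76 mm by 85 mm) begins 54 mm behind the grasp point. The pads swing forward as they close: fully open they stand 13 mm farther back than shut.
Start: joints at [-71.431, 17.653, 93.61, -0, 68.738, -3.994], TCP at [0.24, -0.577, 0.206] pointing down, gripper open.
Joint ranges: [-175.34, 175.34], [-45.06, 112.39], [2.9, 150.54], [-68.45, 248.45], [3.09, 151.38], [-168.51, 168.51]. Speed limits (degrees/s): [159.86, 159.86, 180, 180, 180, 180].

INTERFACE

Orientations are given as a 3x3 rotation matrix whose columns are the frame's x, y, z axes.
In Python, from workcell import ctrl gives the robot as it stands. The module is installed in compiled form; this text tells all that it offers.
- The arm moves only by the tool apply_moves, never from a script. Its argument "targets" is a list of rows, each an object of numbers: "tx", "ty", "tz": the shift along the tool's x, y, z in mm; "yaw": the turn about the tool's z in degrees. A call has 1 to 12 rows; each row shifts and turns the commanded pose from where the row before left it, along the tool's axes as they then stand; what a row does not reach is not made up. A row lasts 1/12 s, in which the tool goes at most 41.7 mm and 7.16 degrees, less where a joint would pass 70% of its speed; a pose out of reach is approached as far as the arm can. A call is refused whole if a number of a shift passes 41.7 or a number of a turn 7.16, either way. A call with a gripper value outside its range is refused whole. "gripper" is the closure in counts, from 0 (fully open) to 255 (shut), set as the call begins (left out, the last holds). The fingers move at their own pace and stop on an object; "squeeze" is the grip in N (left out, the last holds). Time passes only in rows, so rows that do not move let the fingers close. It gives the time, the measured TCP pose, the force and the opening at its end, in the units of the state.
- ctrl.state(): the state, without advancing time (a new reading comes with each control period).
- ctrl.capture(name): name is "side" or "top"; returns the picture (384x512x3 uint8, red, green, blue); there is no depth.
- ctrl.calibration(name): a dict with "intrinsics" (3x3 intrinsics, pixels), "R" (3x3) and "t" (3): a world point X has camera coordinates R X + t. Camera axes: x right, y down, z forward; pixel columns grow to the right and rows downward; lengths in m; the calibration is good to about 2 mm. A picture is of the moment at which its call begins. calibration takes no time and is no camera call.
- ctrl.sign_off(): hands the job in, once; it reports no verdict.
Trained networks look in the newest picture that a camera, given by its name, has taken for a name from the list of things; names that differ only in an ending like _2 or _b are one class to them, and where a whole thing is asked for, a point or a joint stands for the part that bears it (a point fixed in the world has none). Each returns a list of dicts, best first, with "conf" (0 to 1); they miss things now and then, are a little off and sometimes report something else, mostly with a low value. They report only what shows in the picture. A call takes as long as a camera call. They do not tell look-alikes from the thing itself.
- ctrl.search_frame(camera, target): "bbox" ([left, top, width, height] in pixels, round what is visible of it).
The state is a dict: "t": time; "qpos": joint angles; "joint_velocities": joint speeds; "joint_efforts": joint torques, N m; "ee_pos": TCP position; "orientation": TCP orientation; "wrist_force": force on the tool from outside, world axes, zero at the start; "wrist_torque": the same for the moment, N m; "finger_gap": finger opening in m.
Only numpy, scipy, OpenCV 4.12 (cv2) and the standard library are available. Lean on these libraries where they do the work, as an engineer would, in place of code of your own. Each camera call takes 0.05 s, during which the arm holds its last target. There are 200 camera calls.

## Working session

There is one attempt and no reset: what is moved stays moved. The work goes in short steps, Python scripts to look and compute and a tool call to move; the robot and the scene stay as the last step left them, time stands still between calls to the robot, and variables do not carry over. Pictures are saved under pics/ and viewed, about 8 in all and at most 12, crops included, and the job is handed in when it is done.

Besides the shell and the picture viewer there is one more tool, called after ">>>" as name([rows], argument=value, ...), one row to a line, values as JSON. apply_moves: Moves the arm, as the interface text tells. Its arguments: {"type":"object","properties":{"targets":{"type":"array","items":{"type":"object","properties":{"tx":{"type":"number"},"ty":{"type":"number"},"tz":{"type":"number"},"yaw":{"type":"number"}}}},"gripper":{"type":"number"},"squeeze":{"type":"number"}},"required":["targets"]}

```bash
mkdir -p pics; cat > h.py <<'E'
import numpy as np,cv2
from workcell import ctrl
def cal(n):
    c=ctrl.calibration(n); return np.array(c["intrinsics"],float),np.array(c["R"],float),np.array(c["t"],float)
def proj(n,X):
    K,R,t=cal(n); p=(K@(R@np.atleast_2d(X).T+t[:,None])).T; return p[:,:2]/p[:,2:]
def ray(n,uv,z):
    K,R,t=cal(n); d=R.T@np.linalg.inv(K)@np.array([uv[0],uv[1],1.]); o=-R.T@t; return o+d*(z-o[2])/d[2]
def save(n,f,crop=None,s=1):
    im=ctrl.capture(n)
    if crop: x,y,w,h=crop; im=im[y:y+h,x:x+w]
    im=cv2.resize(im,None,fx=s,fy=s,interpolation=cv2.INTER_CUBIC)
    cv2.imwrite(f,im[...,::-1]); 
E
python3 - <<'E'
from h import *
for n in("side","top"):
    save(n,f"pics/{n}0.png",None,1.5)
    K,R,t=cal(n);print(n,K[0,0],(-R.T@t).round(3),R.round(2).tolist())
    for k in("camera_center","mount_floor","clamp","tape_roll","battery","light_meter","lens_cap"):
        print(k,[(d["conf"],d["bbox"]) for d in ctrl.search_frame(n,k)[:4]])
s=ctrl.state();print(s)
E
```

```text
side 432.28881619110524 [0.45  0.934 0.951] [[-1.0, -0.02, -0.0], [-0.01, 0.71, -0.7], [0.01, -0.7, -0.71]]
camera_center [(0.96, [229.7, 136.1, 39.2, 30.5])]
mount_floor [(0.92, [208.6, 207.5, 71.7, 37.2]), (0.79, [258.6, 341.8, 96.4, 37.8]), (0.75, [291.9, 226.5, 74.5, 43.0])]
clamp [(0.88, [271.6, 348.7, 30.9, 19.7]), (0.7, [215.7, 208.1, 6.6, 22.7]), (0.65, [305.5, 230.2, 24.5, 13.7])]
tape_roll [(0.59, [169.3, 174.3, 34.4, 35.7])]
battery [(0.76, [279.2, 183.4, 18.8, 20.8])]
light_meter [(0.81, [260.8, 290.2, 46.4, 24.8]), (0.24, [251.3, 121.1, 15.9, 7.2])]
lens_cap [(0.58, [251.3, 120.6, 16.9, 8.1])]
top 458.22207696571 [0.357 0.088 1.52 ] [[0.03, -1.0, 0.01], [-1.0, -0.03, -0.08], [0.08, -0.01, -1.0]]
camera_center [(0.95, [321.1, 160.0, 29.7, 43.0]), (0.61, [265.4, 113.3, 29.9, 31.9]), (0.56, [381.3, 186.8, 21.3, 18.0])]
mount_floor [(0.95, [222.7, 152.7, 26.5, 57.8]), (0.86, [150.3, 122.5, 42.7, 62.7]), (0.77, [197.2, 223.4, 33.6, 61.0]), (0.63, [91.9, 195.1, 42.7, 59.8])]
clamp [(0.49, [212.9, 229.4, 14.9, 21.4]), (0.44, [231.3, 154.7, 6.9, 6.0]), (0.43, [169.2, 130.2, 11.9
[... 299 characters left out ...]
6.87383187e+01, -3.99368572e+00]), 'joint_velocities': array([-0.10929194, -0.0622888 , -0.04499445, -0.04996807, -0.15468444,
       -0.12059162]), 'joint_efforts': array([ 2.77182990e-04, -4.15214467e+01, -2.77065378e+01, -1.72343007e-04,
        5.85092748e-04,  7.40504703e-06]), 'ee_pos': array([ 0.23978033, -0.57717364,  0.20639864]), 'orientation': array([[ 3.83712122e-01, -9.23452764e-01, -1.50038745e-05],
       [-9.23452764e-01, -3.83712121e-01, -2.82823612e-05],
       [ 2.03602561e-05,  2.47076542e-05, -9.99999999e-01]]), 'wrist_force': array([ 0.00498151, -0.55324623, -0.27206503]), 'wrist_torque': array([ 0.00903623,  0.01978292, -0.02351251]), 'finger_gap': 0.08520798160605884}
```

View pics/side0.png

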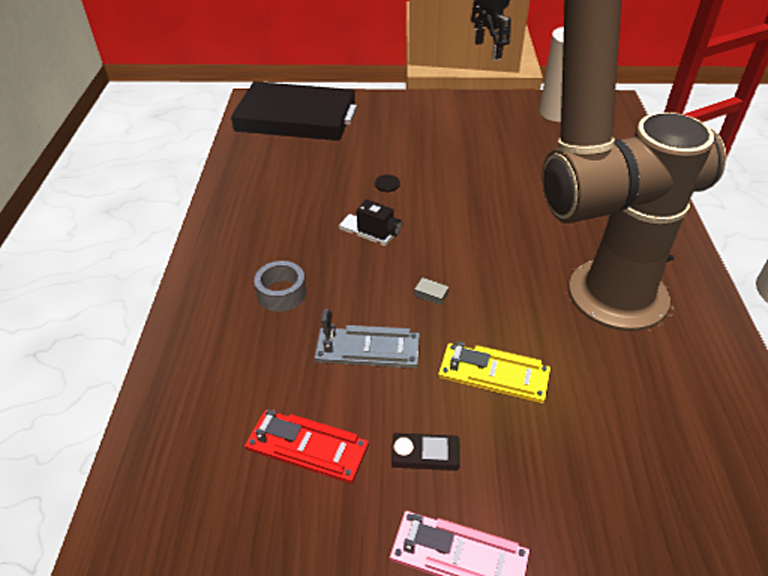

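View pics/top0.png

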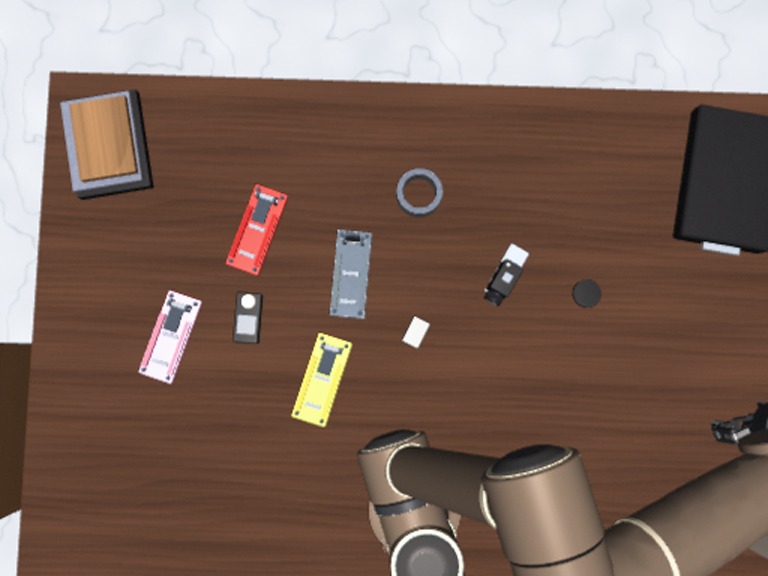

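The grey mount is at side (244,226) and top (236,181). The red, yellow and pink ones at side (205,297), (329,248) and (306,362) are look-alikes by colour. I'll confirm it with enlarged crops.

```bash
python3 - <<'E'
from h import *
a=ctrl.capture("top");b=ctrl.capture("side");np.save("top.npy",a);np.save("side.npy",b)
f=lambda im,x,y,w,h,s:cv2.resize(im[y:y+h,x:x+w],None,fx=s,fy=s,interpolation=cv2.INTER_CUBIC)[...,::-1]
# top mount x216..254 y148..216 (x8 -> 304x544); top cam x316..356 y156..208
c=np.zeros((544,800,3),np.uint8)
t=f(a,216,148,38,68,8);c[:t.shape[0],:304]=t
t=f(a,316,156,40,52,8);c[:416,310:630]=t
cv2.imwrite("pics/t1.png",c)
c=np.zeros((600,800,3),np.uint8)
t=f(b,204,200,80,50,9);c[:450,:720]=t
cv2.imwrite("pics/s1.png",c[:450,:720])
cv2.imwrite("pics/s2.png",f(b,220,128,55,42,12))
E
```

```text
(no output)
```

View pics/t1.png

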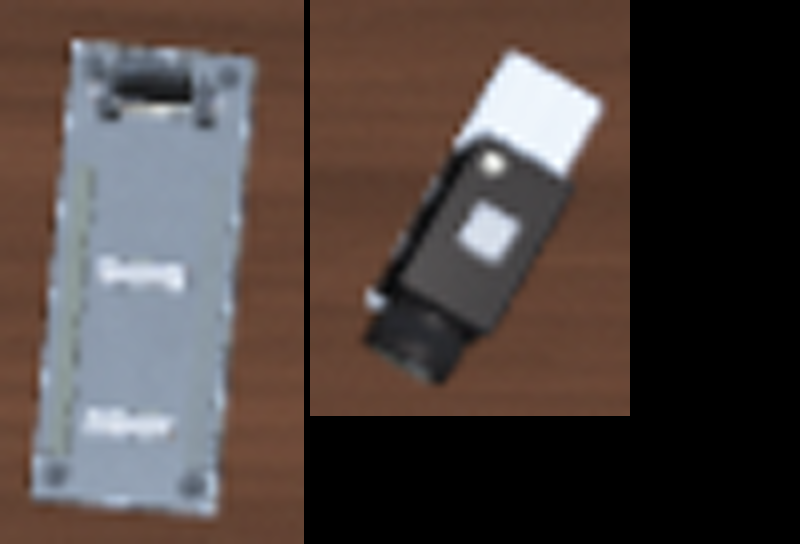

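View pics/s1.png

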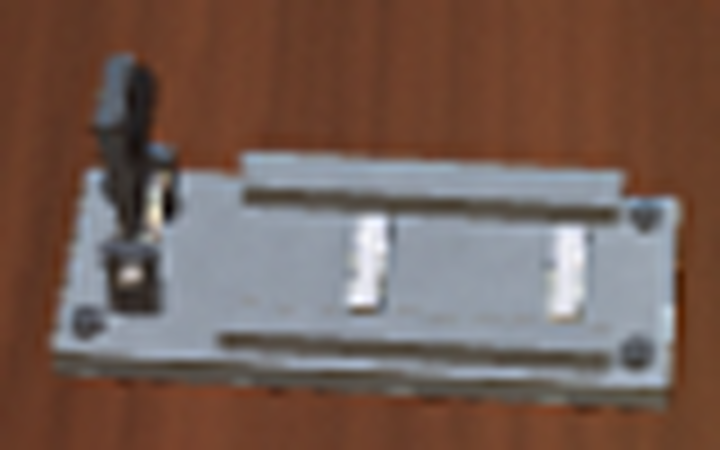

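Confirmed: this is the grey mount. Its clamp is open at top-crop (150,80), and the keys show at (140,273) and (128,425). The camera's tongue is the white part at (540,110), with the lens at (410,345).

View pics/s2.png

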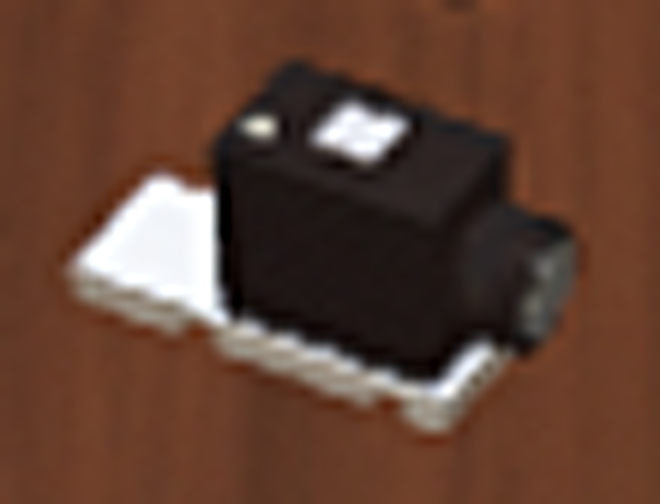

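```bash
cat > fit.py <<'E'
from h import *
from scipy.optimize import least_squares
def px(u,s,o): return (np.array(u)+.5)/s-.5+o
def pose(p,P): 
    c,s=np.cos(p[2]),np.sin(p[2]); P=np.array(P,float)/1e3
    return np.c_[p[0]+c*P[:,0]-s*P[:,1],p[1]+s*P[:,0]+c*P[:,1],P[:,2]]
def fit(name,obs,p0,extra=0):
    def r(p):
        o=[]
        for n,P,uv in obs:
            X=np.array(P,float)
            if extra: X=np.array([[q if not isinstance(q,str) else p[int(q[1])]*float(q[2:]) for q in row] for row in P],float)
            o.append((proj(n,pose(p,X))-np.array(uv)).ravel())
        return np.concatenate(o)
    s=least_squares(r,p0,loss="soft_l1",x_scale=[.01,.01,.1]+[10]*extra)
    print(name,s.x[:2].round(4),"yaw",np.degrees(s.x[2]).round(2),s.x[3:].round(2)); print(r(s.x).reshape(-1,2).round(1).tolist()); return s.x
T1=lambda u:px(u,8,np.array([216,148])); T2=lambda u:px(np.array(u)-[310,0],8,np.array([316,156]))
S1=lambda u:px(u,9,np.array([204,200])); S2=lambda u:px(u,12,np.array([220,128]))
if __name__=="__main__":
    cs=[("side",[[60,-22,12],[60,22,12],[14,22,74],[14,-22,74],[-58,22,74],[-58,-22,74]],S2([[160,178],[72,270],[222,150],[290,62],[440,222],[508,140]]))]
    ct=[("top",[[60,22,12],[60,-22,12],[14,-22,74],[-58,-22,74],[-58,22,74]],T2([[512,50],[602,100],[572,185],[490,335],[402,290]]))]
    c0=[.42,-.15,-.5]
    for nm,o in(("camS",cs),("camT",ct),("cam",cs+ct)): c=fit(nm,o,c0)
    # mount: plate y half-width p3; key slide p4 (mm)
    ms=[("side",[[60,-30.5,32],[-60,-30.5,32],[60,-23.7,14],[-60,-23.7,14]],S1([[243,153],[625,170],[243,203],[617,220]]))]
    p=fit("mountS",ms,[.43,.1,0])
    p4=ms+[("side",[["p51","p4-1",14],["p61","p4-1",14],["p51","p41",14],["p61","p41",14]],S1([[92,170],[682,198],[52,348],[668,388]])),
     ("top",[["p51","p41",14],["p51","p4-1",14],["p61","p4-1",14],["p61","p41",14]],T1([[72,42],[256,62],[216,512],[34,495]])),
     ("side",[["p31",0,19.5]],S1([[369,250]]))]
    p=np.array([*p,0,37,105,-68])
    m=fit("mount",p4,p,4)
    # keys in each view along mount axis
    for n,uvs,F in(("side",[[369,250],[570,262]],S1),("top",[[140,273],[128,425]],T1)):
        for u in uvs:
            d=ray(n,F(u),.0195)[:2]-m[:2]; c_,s_=np.cos(m[2]),np.sin(m[2]); print(n,"key mm",((c_*d[0]+s_*d[1])*1e3).round(1),((-s_*d[0]+c_*d[1])*1e3).round(1))
    for n,u,F,z in(("top",[150,85],T1,.07),("side",[122,60],S1,.093)):
        print(ray(n,F(u),z))
    np.save("m.npy",m);np.save("c.npy",c)
E
python3 fit.py
```

```text
camS [ 0.5199 -0.1881] yaw -28.23 []
[[-0.1, 0.5], [0.4, -0.0], [-1.2, -0.4], [-0.0, -0.3], [-0.1, 0.4], [0.9, -0.3]]
camT [ 0.522  -0.1929] yaw -27.93 []
[[-0.5, 0.1], [-0.1, 0.3], [1.0, -0.4], [0.4, 0.6], [-0.7, -0.6]]
cam [ 0.5209 -0.1913] yaw -27.89 []
[[-0.5, -0.0], [0.1, -0.5], [-1.5, -0.9], [-0.3, -0.9], [-0.3, -0.2], [0.6, -0.9], [-1.0, 0.4], [-0.6, 0.6], [0.5, -0.0], [-0.1, 0.9], [-1.3, -0.3]]
mountS [0.4886 0.1532] yaw -2.75 []
[[-0.1, -0.2], [-0.3, -0.2], [-0.0, 0.2], [0.4, 0.2]]Traceback (most recent call last):
  File "fit.py", line 31, in <module>
    m=fit("mount",p4,p,4)
  File "fit.py", line 15, in fit
    s=least_squares(r,p0,loss="soft_l1",x_scale=[.01,.01,.1]+[10]*extra)
    return func(*args, **kwargs)
    vector_fun = VectorFunction(
        fun_wrapped,
    ...<6 lines>...
        workers=workers
    )
    self._update_fun()
    ~~~~~~~~~~~~~~~~^^
    self.f = self.fun_wrapped(xp_copy(self.x))
             ~~~~~~~~~~~~~~~~^^^^^^^^^^^^^^^^^
    return np.atleast_1d(self.fun(x))
                         ~~~~~~~~^^^
    return self.f(x, *self.args, **self.kwargs)
           ~~~~~~^^^^^^^^^^^^^^^^^^^^^^^^^^^^^^
  File "fit.py", line 11, in r
    X=np.array(P,float)
ValueError: could not convert string to float: 'p51'
```

```bash
sed -i 's/            X=np.array(P,float)$/            X=P/' fit.py; python3 fit.py | tail -9
```

```text
[[-0.1, -0.2], [-0.3, -0.2], [-0.0, 0.2], [0.4, 0.2]]
mount [0.4889 0.1531] yaw -3.39 [ 17.35  37.85 111.6  -77.05]
[[-0.0, -0.4], [-0.3, -0.0], [-0.0, -0.0], [0.4, 0.4], [-0.4, -1.0], [-0.7, -0.6], [-0.0, -0.3], [-0.3, -0.9], [-0.2, 0.5], [-0.4, 0.0], [-0.4, 0.5], [-0.7, 0.6], [-0.0, 0.7]]
side key mm 17.5 -2.6
side key mm -45.4 -2.2
top key mm 19.5 0.5
top key mm -43.2 -0.2
[0.5787868  0.14861038 0.07      ]
[0.57914717 0.13778003 0.093     ]
```

>>> apply_moves([
  {"yaw": 6.3},
  {"yaw": 6.3},
  {"yaw": 6.3},
  {"yaw": 6.3},
  {"yaw": 6.3},
  {"yaw": 6.3},
  {"yaw": 6.3},
  {"yaw": 6.3},
], gripper=0, squeeze=45)

```text
invalid input
```

>>> apply_moves([
  {"tx": -20, "ty": -2},
  {"tx": -40, "ty": -4},
  {"tx": -40, "ty": -4},
  {"tx": -40, "ty": -4},
  {"tx": -40, "ty": -4},
  {"tx": -40, "ty": -4},
  {"tx": -40, "ty": -4},
  {"tx": -40, "ty": -4},
  {"tx": -40, "ty": -4},
  {"tx": -40, "ty": -4},
  {"tx": -40, "ty": -4},
  {"tx": -40, "ty": -4},
])

```text
invalid input
```

```bash
cat >> h.py <<'E'
def goto(x,y,z,a):
    "needed move in tool axes, mm/deg; a = wanted tool-x world angle"
    s=ctrl.state();R=np.array(s["orientation"]);p=np.array(s["ee_pos"])
    a0=np.degrees(np.arctan2(R[1,0],R[0,0]))
    print("t",round(s["t"],2),"p",p.round(4),"a",a0.round(2),"F",np.array(s["wrist_force"]).round(1),"gap",round(s["finger_gap"],4),"q",np.array(s["qpos"]).round(0))
    print("shift tool mm",(R.T@(np.array([x,y,z])-p)*1e3).round(1),"yaw",round(-(a-a0),2))
E
python3 -c "
from h import *
goto(.5015,-.181,.028,-117.9)
print(ctrl.grip_point_offset)"
```

```text
t 0.9 p [ 0.2398 -0.5772  0.2064] a -67.44 F [ 0.2  0.1 -0.1] gap 0.0857 q [-71.  18.  94.  -0.  69.  -4.]
shift tool mm [-265.5 -393.7  178.4] yaw 50.46
0.0187
```

>>> apply_moves([
  {"tx": 0, "ty": 0, "tz": 0, "yaw": 6.3},
  {"tx": 0, "ty": 0, "tz": 0, "yaw": 6.3},
  {"tx": 0, "ty": 0, "tz": 0, "yaw": 6.3},
  {"tx": 0, "ty": 0, "tz": 0, "yaw": 6.3},
  {"tx": 0, "ty": 0, "tz": 0, "yaw": 6.3},
  {"tx": 0, "ty": 0, "tz": 0, "yaw": 6.3},
  {"tx": 0, "ty": 0, "tz": 0, "yaw": 6.3},
  {"tx": 0, "ty": 0, "tz": 0, "yaw": 6.3},
], gripper=0, squeeze=45)

```text
t: 1.57
ee_pos: [0.2398, -0.5772, 0.2064]
orientation: [[-0.472, -0.882, -0.0], [-0.882, 0.472, 0.0], [-0.0, 0.0, -1.0]]
wrist_force: [-0.3, 0.6, -0.5]
finger_gap: 0.0853
```

>>> apply_moves([
  {"tx": -33, "ty": -3.6, "tz": 0, "yaw": 0},
  {"tx": -40, "ty": -3.6, "tz": 0, "yaw": 0},
  {"tx": -40, "ty": -3.6, "tz": 0, "yaw": 0},
  {"tx": -40, "ty": -3.6, "tz": 0, "yaw": 0},
  {"tx": -40, "ty": -3.6, "tz": 0, "yaw": 0},
  {"tx": -40, "ty": -3.6, "tz": 0, "yaw": 0},
  {"tx": -40, "ty": -3.6, "tz": 0, "yaw": 0},
  {"tx": -40, "ty": -3.6, "tz": 0, "yaw": 0},
  {"tx": -40, "ty": -3.6, "tz": 0, "yaw": 0},
  {"tx": -40, "ty": -3.6, "tz": 0, "yaw": 0},
  {"tx": -40, "ty": -3.6, "tz": 0, "yaw": 0},
  {"tx": -40, "ty": -4, "tz": 0, "yaw": 0},
])

```text
t: 2.57
ee_pos: [0.5, -0.1775, 0.2067]
orientation: [[-0.467, -0.884, 0.001], [-0.884, 0.467, -0.0], [0.0, -0.001, -1.0]]
wrist_force: [1.4, -0.2, 0.8]
finger_gap: 0.0857
```

```bash
python3 -c "
from h import *
goto(.5015,-.181,.028,-117.9)"
```

```text
t 2.57 p [ 0.5    -0.1775  0.2067] a -117.84 F [ 1.4 -0.2  0.8] gap 0.0857 q [-24.   7. 106.  -0.  66.  94.]
shift tool mm [  2.4  -2.8 178.7] yaw 0.06
```

>>> apply_moves([
  {"tx": 2.4, "ty": -2.8, "tz": 30, "yaw": 0},
  {"tx": 0, "ty": 0, "tz": 36, "yaw": 0},
  {"tx": 0, "ty": 0, "tz": 36, "yaw": 0},
  {"tx": 0, "ty": 0, "tz": 30, "yaw": 0},
  {"tx": 0, "ty": 0, "tz": 25, "yaw": 0},
  {"tx": 0, "ty": 0, "tz": 15, "yaw": 0},
  {"tx": 0, "ty": 0, "tz": 6, "yaw": 0},
  {"tx": 0, "ty": 0, "tz": 0, "yaw": 0},
])

```text
t: 3.23
ee_pos: [0.4992, -0.182, 0.0268]
orientation: [[-0.467, -0.884, -0.003], [-0.884, 0.467, 0.002], [0.0, 0.004, -1.0]]
wrist_force: [-0.8, 0.2, 0.0]
finger_gap: 0.0854
```

>>> apply_moves([
  {"tx": 0, "ty": 0, "tz": 0, "yaw": 0},
  {"tx": 0, "ty": 0, "tz": 0, "yaw": 0},
  {"tx": 0, "ty": 0, "tz": 0, "yaw": 0},
  {"tx": 0, "ty": 0, "tz": 0, "yaw": 0},
  {"tx": 0, "ty": 0, "tz": 0, "yaw": 0},
  {"tx": 0, "ty": 0, "tz": 0, "yaw": 0},
  {"tx": 0, "ty": 0, "tz": 0, "yaw": 0},
  {"tx": 0, "ty": 0, "tz": 0, "yaw": 0},
  {"tx": 0, "ty": 0, "tz": 0, "yaw": 0},
  {"tx": 0, "ty": 0, "tz": 0, "yaw": 0},
], gripper=255, squeeze=45)

```text
t: 4.07
ee_pos: [0.5024, -0.183, 0.0304]
orientation: [[-0.467, -0.884, 0.004], [-0.884, 0.467, -0.001], [-0.001, -0.003, -1.0]]
wrist_force: [0.1, 1.9, 6.6]
finger_gap: 0.043
```

```bash
python3 -c "
from h import *
goto(.5015,-.181,.028,-117.9)"
```

```text
t 4.07 p [ 0.5024 -0.183   0.0304] a -117.87 F [0.1 1.9 6.6] gap 0.043 q [-25.  21. 112.   0.  46.  93.]
shift tool mm [-1.4  1.7  2.3] yaw 0.03
```

>>> apply_moves([
  {"tx": 0, "ty": 0, "tz": -10, "yaw": 0},
  {"tx": 0, "ty": 0, "tz": -20, "yaw": 0},
  {"tx": 0, "ty": 0, "tz": -30, "yaw": 0},
  {"tx": 0, "ty": 0, "tz": -30, "yaw": 0},
  {"tx": 0, "ty": 0, "tz": -10, "yaw": 0},
  {"tx": 0, "ty": 0, "tz": 0, "yaw": -6},
  {"tx": 0, "ty": 0, "tz": 0, "yaw": -6},
  {"tx": 0, "ty": 0, "tz": 0, "yaw": -6},
  {"tx": 0, "ty": 0, "tz": 0, "yaw": -6},
  {"tx": 0, "ty": 0, "tz": 0, "yaw": -0.7},
  {"tx": 0, "ty": 0, "tz": 0, "yaw": 0},
])

```text
t: 4.98
ee_pos: [0.4995, -0.1824, 0.1274]
orientation: [[-0.057, -0.998, -0.002], [-0.998, 0.057, 0.001], [-0.001, 0.002, -1.0]]
wrist_force: [-0.9, 0.3, -3.9]
finger_gap: 0.0429
```

```bash
python3 -c "
from h import *
goto(.4645,.1543,.126,-93.1)"
```

```text
t 4.98 p [ 0.4995 -0.1824  0.1274] a -93.25 F [-0.9  0.3 -3.9] gap 0.0429 q [-25.  13. 110.  -0.  57.  69.]
shift tool mm [-334.2   54.1    1.7] yaw -0.15
```

>>> apply_moves([
  {"tx": -20, "ty": 4.1, "tz": 0, "yaw": 0},
  {"tx": -35, "ty": 5, "tz": 0, "yaw": 0},
  {"tx": -35, "ty": 5, "tz": 0, "yaw": 0},
  {"tx": -35, "ty": 5, "tz": 0, "yaw": 0},
  {"tx": -35, "ty": 5, "tz": 0, "yaw": 0},
  {"tx": -35, "ty": 5, "tz": 0, "yaw": 0},
  {"tx": -35, "ty": 5, "tz": 0, "yaw": 0},
  {"tx": -35, "ty": 5, "tz": 0, "yaw": 0},
  {"tx": -35, "ty": 5, "tz": 0, "yaw": 0},
  {"tx": -22, "ty": 5, "tz": 0, "yaw": 0},
  {"tx": -12, "ty": 5, "tz": 0, "yaw": 0},
  {"tx": 0, "ty": 0, "tz": 0, "yaw": 0},
])

```text
t: 5.98
ee_pos: [0.4634, 0.1563, 0.1279]
orientation: [[-0.053, -0.999, -0.001], [-0.999, 0.053, 0.001], [-0.001, 0.001, -1.0]]
wrist_force: [1.2, -0.1, -3.6]
finger_gap: 0.043
```

>>> apply_moves([
  {"tx": 0, "ty": 0, "tz": 20, "yaw": 0},
  {"tx": 0, "ty": 0, "tz": 25, "yaw": 0},
  {"tx": 0, "ty": 0, "tz": 0, "yaw": 0},
  {"tx": 0, "ty": 0, "tz": 0, "yaw": 0},
  {"tx": 0, "ty": 0, "tz": 0, "yaw": 0},
])

```text
t: 6.4
ee_pos: [0.4653, 0.1532, 0.0838]
orientation: [[-0.056, -0.998, 0.0], [-0.998, 0.056, -0.0], [0.0, -0.0, -1.0]]
wrist_force: [0.2, -0.2, -4.0]
finger_gap: 0.0431
```

```bash
python3 - <<'E'
from h import *
goto(.4645,.1543,.08,-93.1)
a=ctrl.capture("top");b=ctrl.capture("side")
f=lambda im,x,y,w,h,s:cv2.resize(im[y:y+h,x:x+w],None,fx=s,fy=s,interpolation=cv2.INTER_CUBIC)[...,::-1]
c=np.zeros((600,800,3),np.uint8)
t=f(b,204,180,80,70,7);c[:490,:560]=t
t=f(a,218,148,40,70,6)
c[:420,560:800]=t
cv2.imwrite("pics/h1.png",c[:490])
E
```

```text
t 6.4 p [0.4653 0.1532 0.0838] a -93.22 F [ 0.2 -0.2 -4. ] gap 0.0431 q [ 13.  12. 117.  -0.  51. 106.]
shift tool mm [-1.   0.9  3.8] yaw -0.12
```

View pics/h1.png

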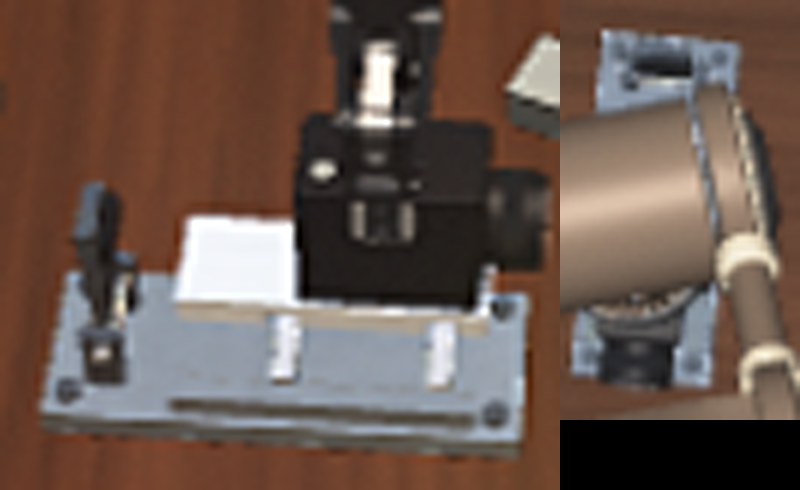

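The camera is held level over the channel: tongue at left (180,260), towards the clamp, and keys below at (284,348) and (440,354). I'll fit its pose from the side view.

```bash
python3 - <<'E'
from fit import *
S=lambda u:px(u,7,np.array([204,180]))
m=np.load("m.npy")
for z in(50,54,58):
    o=[("side",[[60,-22,12+z],[60,22,12+z],[14,-22,74+z],[14,22,74+z],[-58,-22,74+z],[-58,22,74+z]],S([[185,217],[176,303],[310,113],[297,193],[492,127],[483,207]]))]
    p=fit(str(z),o,[.48,.15,0])
    d=p[:2]-m[:2];c,s=np.cos(m[2]),np.sin(m[2]);print("foot in mount mm",(c*d[0]+s*d[1])*1e3,(-s*d[0]+c*d[1])*1e3)
    print("centre",p[:2]-.022*np.array([np.cos(p[2]),np.sin(p[2])]))
E
```

```text
50 [0.4853 0.1503] yaw -3.41 []
[[1.0, -0.1], [0.3, -0.4], [-0.9, 0.1], [-0.7, 0.7], [-0.0, -0.5], [0.4, 0.2]]
foot in mount mm -3.4362117056542973 -2.958820212802011
centre [0.46337572 0.15164859]
54 [0.4852 0.154 ] yaw -3.47 []
[[0.9, -0.1], [0.2, -0.3], [-1.0, 0.0], [-0.7, 0.7], [0.1, -0.6], [0.5, 0.2]]
foot in mount mm -3.7988922838322248 0.7159414981650085
centre [0.46323223 0.15536199]
58 [0.485  0.1577] yaw -3.53 []
[[0.8, -0.1], [0.1, -0.3], [-1.0, -0.0], [-0.8, 0.7], [0.2, -0.6], [0.6, 0.2]]
foot in mount mm -4.173707843382756 4.388189408370008
centre [0.46307654 0.15907406]
```

>>> apply_moves([
  {"tx": 0, "ty": -1, "tz": 8, "yaw": 0},
  {"tx": 0, "ty": 0, "tz": 8, "yaw": 0},
  {"tx": 0, "ty": 0, "tz": 6, "yaw": 0},
  {"tx": 0, "ty": 0, "tz": 3, "yaw": 0},
  {"tx": 0, "ty": 0, "tz": 0, "yaw": 0},
  {"tx": 0, "ty": 0, "tz": 0, "yaw": 0},
])

```text
t: 7.0
ee_pos: [0.4654, 0.1536, 0.0578]
orientation: [[-0.055, -0.999, -0.001], [-0.999, 0.055, -0.0], [0.0, 0.001, -1.0]]
wrist_force: [-0.0, 0.7, -3.3]
finger_gap: 0.0432
```

>>> apply_moves([
  {"tx": 0, "ty": 0, "tz": 1.5, "yaw": 0},
  {"tx": 0, "ty": 0, "tz": 1.5, "yaw": 0},
  {"tx": 0, "ty": 0, "tz": 0, "yaw": 0},
  {"tx": 0, "ty": 0, "tz": 0, "yaw": 0},
])

```text
t: 7.33
ee_pos: [0.4659, 0.1538, 0.0554]
orientation: [[-0.055, -0.999, 0.0], [-0.999, 0.055, 0.0], [-0.0, -0.0, -1.0]]
wrist_force: [0.3, -0.0, -3.4]
finger_gap: 0.0433
```

>>> apply_moves([
  {"tx": 0, "ty": 0, "tz": 1.5, "yaw": 0},
  {"tx": 0, "ty": 0, "tz": 1.5, "yaw": 0},
  {"tx": 0, "ty": 0, "tz": 0, "yaw": 0},
  {"tx": 0, "ty": 0, "tz": 0, "yaw": 0},
])

```text
t: 7.67
ee_pos: [0.4657, 0.1537, 0.0522]
orientation: [[-0.055, -0.999, -0.0], [-0.999, 0.055, -0.0], [0.0, 0.0, -1.0]]
wrist_force: [-0.7, 0.6, -4.1]
finger_gap: 0.0428
```

>>> apply_moves([
  {"tx": 0, "ty": 0, "tz": 1, "yaw": 0},
  {"tx": 0, "ty": 0, "tz": 1, "yaw": 0},
  {"tx": 0, "ty": 0, "tz": 0, "yaw": 0},
  {"tx": 0, "ty": 0, "tz": 0, "yaw": 0},
])

```text
t: 8.0
ee_pos: [0.4657, 0.1537, 0.0503]
orientation: [[-0.055, -0.999, -0.0], [-0.999, 0.055, -0.0], [0.0, 0.0, -1.0]]
wrist_force: [1.3, -0.2, -4.7]
finger_gap: 0.0429
```

>>> apply_moves([
  {"tx": 0, "ty": 0, "tz": 1, "yaw": 0},
  {"tx": 0, "ty": 0, "tz": 0, "yaw": 0},
  {"tx": 0, "ty": 0, "tz": 0, "yaw": 0},
  {"tx": 0, "ty": 0, "tz": 0, "yaw": 0},
])

```text
t: 8.33
ee_pos: [0.4658, 0.1537, 0.0494]
orientation: [[-0.055, -0.999, 0.0], [-0.999, 0.055, 0.0], [-0.0, -0.0, -1.0]]
wrist_force: [-0.6, 0.8, -4.0]
finger_gap: 0.0434
```

>>> apply_moves([
  {"tx": 0, "ty": 0, "tz": 1, "yaw": 0},
  {"tx": 0, "ty": 0, "tz": 0, "yaw": 0},
  {"tx": 0, "ty": 0, "tz": 0, "yaw": 0},
])

```text
t: 8.58
ee_pos: [0.4658, 0.1537, 0.0483]
orientation: [[-0.055, -0.999, -0.0], [-0.999, 0.055, -0.0], [0.0, 0.0, -1.0]]
wrist_force: [-0.5, 0.4, -3.3]
finger_gap: 0.0431
```

>>> apply_moves([
  {"tx": 0, "ty": 0, "tz": 1, "yaw": 0},
  {"tx": 0, "ty": 0, "tz": 0, "yaw": 0},
  {"tx": 0, "ty": 0, "tz": 0, "yaw": 0},
])

```text
t: 8.83
ee_pos: [0.4657, 0.1537, 0.0473]
orientation: [[-0.055, -0.999, -0.0], [-0.999, 0.055, -0.0], [0.0, 0.0, -1.0]]
wrist_force: [-0.6, -0.7, -3.9]
finger_gap: 0.0429
```

>>> apply_moves([
  {"tx": 0, "ty": 0, "tz": 1, "yaw": 0},
  {"tx": 0, "ty": 0, "tz": 0, "yaw": 0},
  {"tx": 0, "ty": 0, "tz": 0, "yaw": 0},
])

```text
t: 9.08
ee_pos: [0.4657, 0.1537, 0.0463]
orientation: [[-0.055, -0.999, -0.0], [-0.999, 0.055, -0.0], [0.0, 0.0, -1.0]]
wrist_force: [0.1, 1.4, -3.9]
finger_gap: 0.0432
```

>>> apply_moves([
  {"tx": 0, "ty": 0, "tz": 1, "yaw": 0},
  {"tx": 0, "ty": 0, "tz": 0, "yaw": 0},
  {"tx": 0, "ty": 0, "tz": 0, "yaw": 0},
])

```text
t: 9.33
ee_pos: [0.4657, 0.1537, 0.0453]
orientation: [[-0.055, -0.999, -0.0], [-0.999, 0.055, 0.0], [0.0, 0.0, -1.0]]
wrist_force: [0.0, -1.0, -3.8]
finger_gap: 0.0434
```

>>> apply_moves([
  {"tx": 0, "ty": 0, "tz": 1, "yaw": 0},
  {"tx": 0, "ty": 0, "tz": 0, "yaw": 0},
  {"tx": 0, "ty": 0, "tz": 0, "yaw": 0},
])

```text
t: 9.58
ee_pos: [0.4659, 0.1537, 0.0445]
orientation: [[-0.055, -0.999, 0.0], [-0.999, 0.055, 0.0], [-0.0, -0.0, -1.0]]
wrist_force: [-0.4, -0.4, -3.0]
finger_gap: 0.0433
```

>>> apply_moves([
  {"tx": 0, "ty": 0, "tz": 0.7, "yaw": 0},
  {"tx": 0, "ty": 0, "tz": 0, "yaw": 0},
  {"tx": 0, "ty": 0, "tz": 0, "yaw": 0},
])

```text
t: 9.83
ee_pos: [0.4659, 0.1538, 0.0443]
orientation: [[-0.055, -0.999, -0.0], [-0.999, 0.055, 0.0], [-0.0, 0.0, -1.0]]
wrist_force: [-3.1, -0.0, 5.1]
finger_gap: 0.0428
```

>>> apply_moves([
  {"tx": 0, "ty": -1, "tz": -0.2, "yaw": 0},
  {"tx": 0, "ty": 0, "tz": 0, "yaw": 0},
  {"tx": 0, "ty": 0, "tz": 0, "yaw": 0},
])

```text
t: 10.08
ee_pos: [0.4658, 0.1538, 0.0444]
orientation: [[-0.055, -0.998, -0.002], [-0.998, 0.055, 0.0], [0.0, 0.002, -1.0]]
wrist_force: [-5.8, 0.6, 6.6]
finger_gap: 0.043
```

>>> apply_moves([
  {"tx": 0, "ty": -1, "tz": 0, "yaw": 0},
  {"tx": 0, "ty": 0, "tz": 0, "yaw": 0},
  {"tx": 0, "ty": 0, "tz": 0, "yaw": 0},
])

```text
t: 10.33
ee_pos: [0.4658, 0.1538, 0.0444]
orientation: [[-0.055, -0.998, -0.005], [-0.998, 0.055, 0.0], [0.0, 0.005, -1.0]]
wrist_force: [-7.1, 1.1, 8.8]
finger_gap: 0.0429
```

>>> apply_moves([
  {"tx": 0, "ty": -1, "tz": 0, "yaw": 0},
  {"tx": 0, "ty": 0, "tz": 0, "yaw": 0},
  {"tx": 0, "ty": 0, "tz": 0, "yaw": 0},
])

```text
t: 10.58
ee_pos: [0.4658, 0.1538, 0.0444]
orientation: [[-0.055, -0.998, -0.007], [-0.998, 0.055, 0.0], [0.0, 0.007, -1.0]]
wrist_force: [-9.2, 1.0, 11.4]
finger_gap: 0.0433
```

>>> apply_moves([
  {"tx": 0, "ty": 3, "tz": -0.3, "yaw": 0},
  {"tx": 0, "ty": 0, "tz": 0, "yaw": 0},
  {"tx": 0, "ty": 0, "tz": 0, "yaw": 0},
])

```text
t: 10.83
ee_pos: [0.4656, 0.1539, 0.0444]
orientation: [[-0.055, -0.999, -0.0], [-0.999, 0.055, 0.0], [-0.0, 0.0, -1.0]]
wrist_force: [-4.2, -0.3, 4.1]
finger_gap: 0.0427
```

>>> apply_moves([
  {"tx": 0, "ty": 1.5, "tz": 0, "yaw": 0},
  {"tx": 0, "ty": 0, "tz": 0, "yaw": 0},
  {"tx": 0, "ty": 0, "tz": 0, "yaw": 0},
])

```text
t: 11.08
ee_pos: [0.4656, 0.1538, 0.0444]
orientation: [[-0.055, -0.999, 0.002], [-0.999, 0.055, 0.0], [-0.0, -0.002, -1.0]]
wrist_force: [0.4, -0.7, -0.1]
finger_gap: 0.043
```

>>> apply_moves([
  {"tx": 0, "ty": 1.5, "tz": 0, "yaw": 0},
  {"tx": 0, "ty": 0, "tz": 0, "yaw": 0},
  {"tx": 0, "ty": 0, "tz": 0, "yaw": 0},
])

```text
t: 11.33
ee_pos: [0.4648, 0.154, 0.0446]
orientation: [[-0.054, -0.999, 0.004], [-0.999, 0.054, 0.0], [-0.001, -0.004, -1.0]]
wrist_force: [4.8, -1.2, -2.7]
finger_gap: 0.0431
```

>>> apply_moves([
  {"tx": 0, "ty": 1.5, "tz": 0, "yaw": 0},
  {"tx": 0, "ty": 0, "tz": 0, "yaw": 0},
  {"tx": 0, "ty": 0, "tz": 0, "yaw": 0},
])

```text
t: 11.58
ee_pos: [0.4644, 0.154, 0.0449]
orientation: [[-0.054, -0.999, 0.006], [-0.999, 0.054, 0.0], [-0.001, -0.006, -1.0]]
wrist_force: [6.6, -1.4, -2.4]
finger_gap: 0.0431
```

>>> apply_moves([
  {"tx": 0, "ty": -3.2, "tz": 0.3, "yaw": 0},
  {"tx": 0, "ty": 0, "tz": 0.3, "yaw": 0},
  {"tx": 0, "ty": 0, "tz": 0.3, "yaw": 0},
  {"tx": 0, "ty": 0, "tz": 0, "yaw": 0},
])

```text
t: 11.92
ee_pos: [0.4652, 0.154, 0.0443]
orientation: [[-0.055, -0.999, 0.001], [-0.999, 0.055, 0.0], [-0.0, -0.001, -1.0]]
wrist_force: [1.2, -1.1, 6.4]
finger_gap: 0.043
```

```bash
python3 - <<'E'
from h import *
goto(.4655,.1538,.0443,-93.1)
save("side","pics/seat.png",(200,170,84,75),8)
E
```

```text
t 11.92 p [0.4652 0.154  0.0443] a -93.14 F [ 1.2 -1.1  6.4] gap 0.043 q [ 13.  16. 118.   0.  46. 106.]
shift tool mm [ 0.2 -0.3  0. ] yaw -0.04
```

View pics/seat.png

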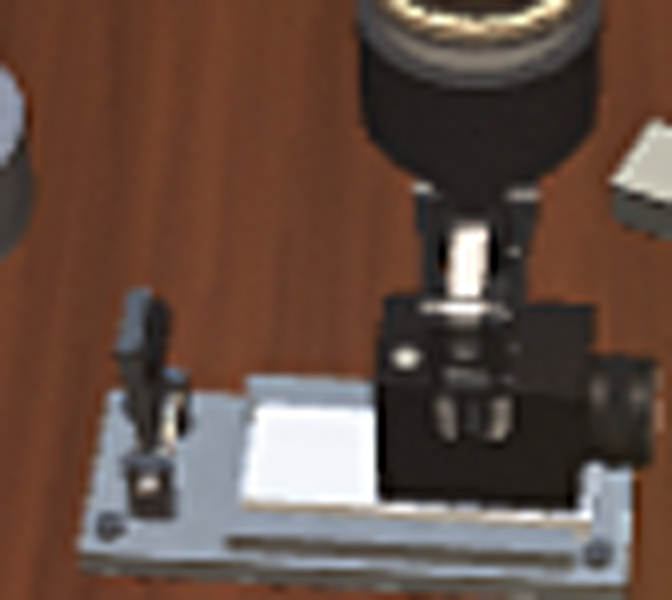

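```bash
python3 - <<'E'
from fit import *
m=np.load("m.npy").copy(); print(m[:3])
c,s=np.cos(m[2]),np.sin(m[2])
for sh in(-2.9,):
  for z in(14,19.5):
    P=[[60+sh,22,12+z],[60+sh,-22,12+z],[14+sh,22,74+z],[-58+sh,22,74+z],[-58+sh,-22,74+z]]
    print(z,((proj("side",pose(m,P))-[200,170]+.5)*8-.5).round(0).tolist())
# open gripper landing target for the clamp
for r,z in((58,14+21+58),): print("clamp upright tip pixel",((proj("side",pose(m,[[88,15,93],[88,-15,93],[92,15,93]]))-[200,170]+.5)*8-.5).round(0).tolist())
E
```

```text
[ 0.48894181  0.15309067 -0.05912423]
14 [[238.0, 498.0], [254.0, 402.0], [366.0, 386.0], [583.0, 398.0], [590.0, 301.0]]
19.5 [[238.0, 488.0], [253.0, 392.0], [366.0, 375.0], [583.0, 387.0], [590.0, 290.0]]
clamp upright tip pixel [[139.0, 348.0], [151.0, 283.0], [127.0, 348.0]]
```

>>> apply_moves([
  {"tx": 0, "ty": 0, "tz": -0.6, "yaw": 0},
  {"tx": 0, "ty": 0, "tz": 0, "yaw": 0},
  {"tx": 0, "ty": 0, "tz": 0, "yaw": 0},
  {"tx": 0, "ty": 0, "tz": 0, "yaw": 0},
  {"tx": 0, "ty": 0, "tz": 0, "yaw": 0},
  {"tx": 0, "ty": 0, "tz": 0, "yaw": 0},
  {"tx": 0, "ty": 0, "tz": 0, "yaw": 0},
  {"tx": 0, "ty": 0, "tz": 0, "yaw": 0},
], gripper=0)

```text
t: 12.63
ee_pos: [0.4644, 0.1538, 0.0438]
orientation: [[-0.055, -0.998, -0.0], [-0.998, 0.055, -0.0], [0.0, 0.0, -1.0]]
wrist_force: [-0.3, -1.0, 0.1]
finger_gap: 0.0855
```

>>> apply_moves([
  {"tx": 0, "ty": 0, "tz": -5, "yaw": 0},
  {"tx": 0, "ty": 0, "tz": -15, "yaw": 0},
  {"tx": 0, "ty": 0, "tz": -25, "yaw": 0},
  {"tx": 0, "ty": 0, "tz": -30, "yaw": 0},
  {"tx": 0, "ty": 0, "tz": -30, "yaw": 0},
  {"tx": 0, "ty": 0, "tz": -10, "yaw": 0},
  {"tx": 0, "ty": 0, "tz": 0, "yaw": 0},
])

```text
t: 13.22
ee_pos: [0.4675, 0.1545, 0.1626]
orientation: [[-0.055, -0.998, 0.008], [-0.998, 0.055, 0.002], [-0.002, -0.008, -1.0]]
wrist_force: [0.3, -0.5, -0.0]
finger_gap: 0.0854
```

```bash
python3 - <<'E'
from fit import *
m=np.load("m.npy")
goto(*pose(m,[[122,0,150]])[0],np.degrees(m[2])-90)
save("side","pics/rel.png",(200,170,84,75),8)
E
```

```text
t 13.22 p [0.4675 0.1545 0.1626] a -93.14 F [ 0.3 -0.5 -0. ] gap 0.0854 q [ 13.   6. 114.   0.  60. 106.]
shift tool mm [   0.8 -143.3   13.7] yaw 0.25
```

View pics/rel.png

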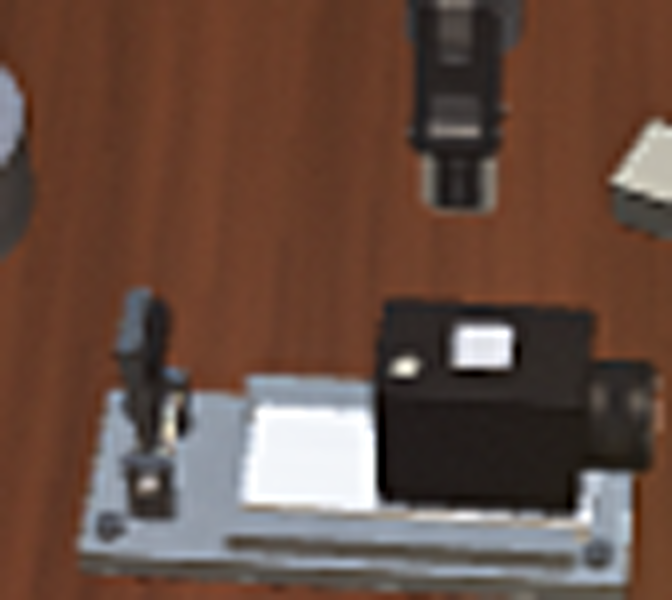

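>>> apply_moves([
  {"tx": 0.8, "ty": -15, "tz": 0, "yaw": 0},
  {"tx": 0, "ty": -33, "tz": 0, "yaw": 0},
  {"tx": 0, "ty": -33, "tz": 0, "yaw": 0},
  {"tx": 0, "ty": -33, "tz": 0, "yaw": 0},
  {"tx": 0, "ty": -20, "tz": 0, "yaw": 0},
  {"tx": 0, "ty": -12, "tz": 0, "yaw": 0},
  {"tx": 0, "ty": 0, "tz": 0, "yaw": 0},
  {"tx": 0, "ty": 0, "tz": 0, "yaw": 0},
  {"tx": 0, "ty": 0, "tz": 0, "yaw": 0},
  {"tx": 0, "ty": 0, "tz": 0, "yaw": 0},
], gripper=255, squeeze=30)

```text
t: 14.1
ee_pos: [0.6083, 0.145, 0.1576]
orientation: [[-0.054, -0.999, -0.003], [-0.999, 0.054, -0.0], [0.001, 0.003, -1.0]]
wrist_force: [-0.4, 0.2, 0.8]
finger_gap: -0.0002
```

```bash
python3 - <<'E'
from fit import *
m=np.load("m.npy")
goto(*pose(m,[[122,0,80]])[0],np.degrees(m[2])-90)
E
```

```text
t 14.1 p [0.6083 0.145  0.1576] a -93.12 F [-0.4  0.2  0.8] gap -0.0002 q [  9.  21.  96.   0.  64. 103.]
shift tool mm [-1.1 -2.6 77.6] yaw 0.27
```

>>> apply_moves([
  {"tx": -1, "ty": -5, "tz": 12, "yaw": 0},
  {"tx": 0, "ty": 0, "tz": 20, "yaw": 0},
  {"tx": 0, "ty": 0, "tz": 20, "yaw": 0},
  {"tx": 0, "ty": 0, "tz": 15, "yaw": 0},
  {"tx": 0, "ty": 0, "tz": 8, "yaw": 0},
  {"tx": 0, "ty": 0, "tz": 2, "yaw": 0},
  {"tx": 0, "ty": 0, "tz": 0, "yaw": 0},
  {"tx": 0, "ty": 0, "tz": 0, "yaw": 0},
])

```text
t: 14.77
ee_pos: [0.616, 0.1459, 0.0826]
orientation: [[-0.055, -0.999, 0.001], [-0.999, 0.055, 0.0], [-0.0, -0.001, -1.0]]
wrist_force: [-0.7, 0.0, -1.0]
finger_gap: 0.0002
```

```bash
python3 - <<'E'
from fit import *
m=np.load("m.npy")
p=ctrl.state()["ee_pos"];d=p-np.array([*m[:2],.014]);c,s=np.cos(m[2]),np.sin(m[2])
print("tcp in mount",(np.array([c*d[0]+s*d[1],-s*d[0]+c*d[1],d[2]])*1e3).round(1),ctrl.state()["wrist_force"].round(1))
for th in np.radians([95,85,75,65,55,45,35,25,15,8,3,0]):
    x=88-45*np.cos(th)+4*np.sin(th)+11; z=21+45*np.sin(th)+4*np.cos(th); print(round(np.degrees(th)),"tcp mount x,z",round(x,1),round(z,1))
E
```

```text
tcp in mount [127.2   0.3  68.6] [-0.7  0.  -1. ]
95 tcp mount x,z 106.9 65.5
85 tcp mount x,z 99.1 66.2
75 tcp mount x,z 91.2 65.5
65 tcp mount x,z 83.6 63.5
55 tcp mount x,z 76.5 60.2
45 tcp mount x,z 70.0 55.6
35 tcp mount x,z 64.4 50.1
25 tcp mount x,z 59.9 43.6
15 tcp mount x,z 56.6 36.5
8 tcp mount x,z 55.0 31.2
3 tcp mount x,z 54.3 27.3
0 tcp mount x,z 54.0 25.0
```

>>> apply_moves([
  {"tx": 0, "ty": 8, "tz": 2, "yaw": 0},
  {"tx": 0, "ty": 8, "tz": 1, "yaw": 0},
  {"tx": 0, "ty": 4, "tz": 0, "yaw": 0},
  {"tx": 0, "ty": 4, "tz": -0.5, "yaw": 0},
  {"tx": 0, "ty": 4, "tz": -0.2, "yaw": 0},
  {"tx": 0, "ty": 4, "tz": 0.2, "yaw": 0},
  {"tx": 0, "ty": 4, "tz": 0.5, "yaw": 0},
  {"tx": 0, "ty": 4, "tz": 1, "yaw": 0},
  {"tx": 0, "ty": 4, "tz": 1, "yaw": 0},
])

```text
t: 15.52
ee_pos: [0.5711, 0.1481, 0.0769]
orientation: [[-0.055, -0.998, 0.0], [-0.998, 0.055, 0.0], [-0.0, -0.0, -1.0]]
wrist_force: [-0.3, -0.1, -0.5]
finger_gap: 0.0004
```

>>> apply_moves([
  {"tx": 0, "ty": 3.5, "tz": 1.6, "yaw": 0},
  {"tx": 0, "ty": 3.5, "tz": 1.7, "yaw": 0},
  {"tx": 0, "ty": 3.2, "tz": 2.3, "yaw": 0},
  {"tx": 0, "ty": 3.2, "tz": 2.3, "yaw": 0},
])

```text
t: 15.85
ee_pos: [0.5576, 0.1488, 0.0687]
orientation: [[-0.055, -0.998, -0.0], [-0.998, 0.055, -0.0], [0.0, 0.0, -1.0]]
wrist_force: [0.2, -0.2, 0.3]
finger_gap: -0.0001
```

```bash
cat > tm.py <<'E'
from fit import *
m=np.load("m.npy");st=ctrl.state()
p=st["ee_pos"];d=p-np.array([*m[:2],.014]);c,s=np.cos(m[2]),np.sin(m[2])
print("t",st["t"],"tcp in mount",(np.array([c*d[0]+s*d[1],-s*d[0]+c*d[1],d[2]])*1e3).round(1),st["wrist_force"].round(1))
E
python3 tm.py; python3 -c "
from h import *
save('side','pics/cl1.png',(195,160,90,75),8)"
```

```text
t 15.85 tcp in mount [68.8 -0.2 54.7] [ 0.2 -0.2  0.3]
```

View pics/cl1.png

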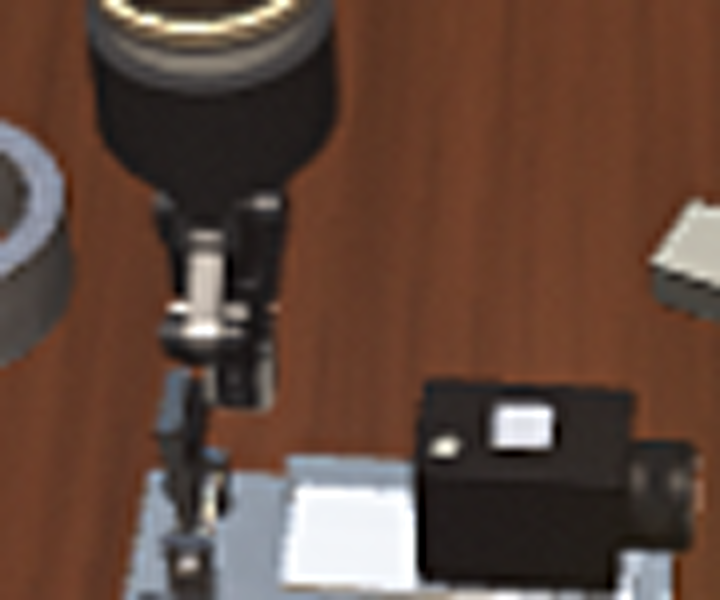

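```bash
python3 - <<'E'
from fit import *
m=np.load("m.npy")
f=lambda P:((proj("side",P)-[195,160]+.5)*8-.5).round(0).tolist()
p=ctrl.state()["ee_pos"];print("tcp",f(p))
for th in(1.57,1.7,1.9,2.1): print(th,f(pose(m,[[88-58*np.cos(th)+k*np.sin(th),y,35+58*np.sin(th)+k*np.cos(th)] for y in(15,-15) for k in (-4,4)])))
print("hinge posts top",f(pose(m,[[88,22,43],[88,-22,43]])))
im=ctrl.capture("top");np.save("top2.npy",im);cv2.imwrite("pics/cl2.png",cv2.resize(im[130:215,200:300],None,fx=7,fy=7,interpolation=cv2.INTER_CUBIC)[...,::-1])
E
```

```text
tcp [[249.0, 447.0]]
1.57 [[191.0, 429.0], [167.0, 428.0], [203.0, 363.0], [180.0, 362.0]]
1.7 [[168.0, 428.0], [145.0, 429.0], [181.0, 362.0], [158.0, 363.0]]
1.9 [[134.0, 430.0], [113.0, 434.0], [148.0, 364.0], [126.0, 368.0]]
2.1 [[103.0, 436.0], [84.0, 443.0], [117.0, 371.0], [98.0, 378.0]]
hinge posts top [[186.0, 541.0], [204.0, 446.0]]
```

>>> apply_moves([
  {"tx": 0, "ty": 0, "tz": -25, "yaw": 0},
  {"tx": 0, "ty": 0, "tz": -30, "yaw": 0},
  {"tx": 0, "ty": -15, "tz": 0, "yaw": 0},
  {"tx": 0, "ty": -25, "tz": 0, "yaw": 0},
  {"tx": 0, "ty": -17, "tz": 0, "yaw": 0},
  {"tx": 0, "ty": -3, "tz": 0, "yaw": 0},
  {"tx": 0, "ty": 0, "tz": 15, "yaw": 0},
  {"tx": 0, "ty": 0, "tz": 25, "yaw": 0},
  {"tx": 0, "ty": 0, "tz": 15, "yaw": 0},
  {"tx": 0, "ty": 0, "tz": 4, "yaw": 0},
  {"tx": 0, "ty": 0, "tz": 0, "yaw": 0},
])

```text
t: 16.87
ee_pos: [0.6155, 0.1453, 0.0628]
orientation: [[-0.055, -0.998, -0.005], [-0.999, 0.055, -0.001], [0.001, 0.005, -1.0]]
wrist_force: [-0.8, 0.6, 0.1]
finger_gap: 0.0002
```

```bash
python3 tm.py; python3 - <<'E'
from h import *
b=ctrl.capture("side");a=ctrl.capture("top")
c=np.zeros((600,800,3),np.uint8);f=lambda im,x,y,w,h,s:cv2.resize(im[y:y+h,x:x+w],None,fx=s,fy=s,interpolation=cv2.INTER_CUBIC)[...,::-1]
c[:600,:400]=f(b,195,165,50,75,8);c[:360,400:]=f(a,200,140,50,45,8)
cv2.imwrite("pics/cl3.png",c)
print(((proj("side",ctrl.state()["ee_pos"])-[195,165]+.5)*8-.5).round(0))
E
```

```text
t 16.8667 tcp in mount [126.8  -0.3  48.8] [-0.8  0.6  0.1]
[[ 71. 404.]]
```

View pics/cl3.png

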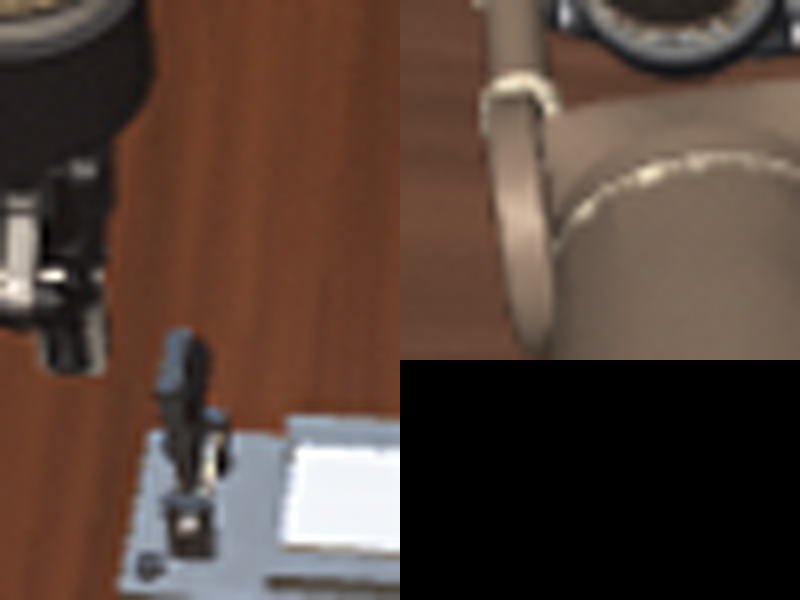

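Fingertip shows at (72,372) against a predicted (71,404), so the real tip sits about 12 mm above the reported TCP and the first pass went over the bar. Bar still upright at (180,380). I'll push at this lower height.

>>> apply_moves([
  {"tx": 0, "ty": 8, "tz": 0, "yaw": 0},
  {"tx": 0, "ty": 8, "tz": 0, "yaw": 0},
  {"tx": 0, "ty": 4, "tz": 0, "yaw": 0},
  {"tx": 0, "ty": 4, "tz": 0, "yaw": 0},
  {"tx": 0, "ty": 3, "tz": 0, "yaw": 0},
  {"tx": 0, "ty": 3, "tz": 0, "yaw": 0},
])

```text
t: 17.47
ee_pos: [0.5893, 0.1474, 0.0662]
orientation: [[-0.055, -0.999, 0.004], [-0.999, 0.055, 0.0], [-0.001, -0.004, -1.0]]
wrist_force: [2.1, -0.1, 2.9]
finger_gap: -0.0001
```

>>> apply_moves([
  {"tx": 0, "ty": 3, "tz": 0.3, "yaw": 0},
  {"tx": 0, "ty": 3, "tz": 0.5, "yaw": 0},
  {"tx": 0, "ty": 3, "tz": 0.7, "yaw": 0},
])

```text
t: 17.72
ee_pos: [0.5806, 0.1479, 0.0654]
orientation: [[-0.055, -0.998, 0.003], [-0.999, 0.055, 0.0], [-0.001, -0.003, -1.0]]
wrist_force: [1.5, -0.3, 9.4]
finger_gap: -0.0002
```

```bash
python3 tm.py
```

```text
t 17.7167 tcp in mount [91.8  0.2 51.4] [ 1.5 -0.3  9.4]
```

>>> apply_moves([
  {"tx": 0, "ty": 0, "tz": -12, "yaw": 0},
  {"tx": 0, "ty": 0, "tz": -20, "yaw": 0},
  {"tx": 0, "ty": 0, "tz": -10, "yaw": 0},
  {"tx": 0, "ty": -15, "tz": 0, "yaw": 0},
  {"tx": 0, "ty": -20, "tz": 0, "yaw": 0},
  {"tx": 0, "ty": -5, "tz": 0, "yaw": 0},
  {"tx": 0, "ty": 0, "tz": 0, "yaw": 0},
])

```text
t: 18.3
ee_pos: [0.6196, 0.1454, 0.1056]
orientation: [[-0.055, -0.998, 0.0], [-0.998, 0.055, 0.0], [-0.0, -0.0, -1.0]]
wrist_force: [-0.3, -0.2, 0.2]
finger_gap: -0.0002
```

>>> apply_moves([
  {"tx": 0, "ty": 0, "tz": 10, "yaw": 0},
  {"tx": 0, "ty": 0, "tz": 20, "yaw": 0},
  {"tx": 0, "ty": 0, "tz": 20, "yaw": 0},
  {"tx": 0, "ty": 0, "tz": 10, "yaw": 0},
  {"tx": 0, "ty": 0, "tz": 4, "yaw": 0},
  {"tx": 0, "ty": 0, "tz": 0, "yaw": 0},
])

```text
t: 18.8
ee_pos: [0.6166, 0.1454, 0.0394]
orientation: [[-0.055, -0.999, -0.004], [-0.999, 0.055, -0.001], [0.001, 0.004, -1.0]]
wrist_force: [-0.0, 1.0, 0.4]
finger_gap: -0.0
```

```bash
python3 tm.py; python3 - <<'E'
from h import *
b=ctrl.capture("side");np.save("side3.npy",b)
f=lambda im,x,y,w,h,s:cv2.resize(im[y:y+h,x:x+w],None,fx=s,fy=s,interpolation=cv2.INTER_CUBIC)[...,::-1]
# difference against old picture in the clamp tip region
o=np.load("side.npy").astype(int)
d=np.abs(b.astype(int)-o).sum(2)[200:240,208:285]>60
ys,xs=np.nonzero(d);print("changed px near clamp", [(x+208,y+200) for x,y in zip(xs,ys) if x<30][:40])
print(proj("side",ctrl.state()["ee_pos"]).round(1))
for y in range(204,222,2): print(y,b[y,205:232].sum(1).tolist())
E
```

```text
t 18.8 tcp in mount [127.9  -0.2  25.4] [-0.   1.   0.4]
changed px near clamp [(np.int64(208), np.int64(201)), (np.int64(208), np.int64(203)), (np.int64(208), np.int64(205)), (np.int64(216), np.int64(206)), (np.int64(217), np.int64(206)), (np.int64(218), np.int64(206)), (np.int64(216), np.int64(207)), (np.int64(217), np.int64(207)), (np.int64(218), np.int64(207)), (np.int64(219), np.int64(207)), (np.int64(222), np.int64(207)), (np.int64(223), np.int64(207)), (np.int64(224), np.int64(207)), (np.int64(216), np.int64(208)), (np.int64(217), np.int64(208)), (np.int64(218), np.int64(208)), (np.int64(219), np.int64(208)), (np.int64(220), np.int64(208)), (np.int64(222), np.int64(208)), (np.int64(223), np.int64(208)), (np.int64(216), np.int64(209)), (np.int64(217), np.int64(209)), (np.int64(218), np.int64(209)), (np.int64(219), np.int64(209)), (np.int64(220), np.int64(209)), (np.int64(221), np.int64(209)), (np.int64(222), np.int64(209)), (np.int64(223), np.int64(209)), (np.int64(224), np.int64(209)), (np.int64(225), np.int64(209)), (np.int64(215), np.int64(210)), (np.int64(216), np.int64(210
[... 823 characters left out ...]
, 222]
212 [96, 256, 345, 169, 196, 190, 190, 197, 198, 196, 208, 213, 204, 190, 187, 249, 351, 320, 300, 104, 169, 224, 221, 222, 227, 226, 226]
214 [95, 238, 366, 234, 154, 180, 193, 197, 196, 199, 207, 211, 206, 194, 191, 205, 304, 282, 175, 124, 189, 224, 221, 226, 234, 230, 223]
216 [77, 179, 340, 274, 177, 181, 197, 202, 192, 199, 206, 203, 245, 335, 307, 149, 158, 138, 72, 123, 207, 220, 221, 228, 229, 228, 251]
218 [212, 211, 198, 185, 187, 186, 197, 189, 216, 270, 254, 214, 161, 190, 243, 146, 148, 90, 98, 190, 244, 236, 236, 236, 216, 282, 433]
220 [213, 211, 201, 190, 187, 192, 190, 199, 353, 467, 270, 264, 384, 504, 239, 138, 197, 227, 278, 518, 489, 479, 486, 486, 487, 452, 388]
```

>>> apply_moves([
  {"tx": 0, "ty": 10, "tz": 0, "yaw": 0},
  {"tx": 0, "ty": 10, "tz": 0, "yaw": 0},
  {"tx": 0, "ty": 5, "tz": 0, "yaw": 0},
  {"tx": 0, "ty": 4, "tz": 0, "yaw": 0},
  {"tx": 0, "ty": 3, "tz": 0, "yaw": 0},
])

```text
t: 19.27
ee_pos: [0.5863, 0.1474, 0.0421]
orientation: [[-0.054, -0.999, 0.001], [-0.999, 0.054, 0.0], [-0.0, -0.001, -1.0]]
wrist_force: [-0.8, -0.3, 0.1]
finger_gap: -0.0001
```

>>> apply_moves([
  {"tx": 0, "ty": 3, "tz": 0, "yaw": 0},
  {"tx": 0, "ty": 3, "tz": 0, "yaw": 0},
  {"tx": 0, "ty": 3, "tz": 0, "yaw": 0},
])

```text
t: 19.52
ee_pos: [0.58, 0.1479, 0.0423]
orientation: [[-0.055, -0.998, 0.005], [-0.998, 0.055, 0.0], [-0.001, -0.005, -1.0]]
wrist_force: [3.9, -0.0, -0.8]
finger_gap: -0.0001
```

```bash
python3 tm.py
```

```text
t 19.5167 tcp in mount [91.2  0.2 28.3] [ 3.9 -0.  -0.8]
```

>>> apply_moves([
  {"tx": 0, "ty": 3, "tz": 0, "yaw": 0},
  {"tx": 0, "ty": 3, "tz": 0, "yaw": 0},
  {"tx": 0, "ty": 3, "tz": 0, "yaw": 0},
])

```text
t: 19.77
ee_pos: [0.5695, 0.1483, 0.0418]
orientation: [[-0.055, -0.998, 0.001], [-0.998, 0.055, 0.0], [-0.0, -0.001, -1.0]]
wrist_force: [3.9, -0.2, 0.0]
finger_gap: -0.0003
```

>>> apply_moves([
  {"tx": 0, "ty": 3, "tz": 0, "yaw": 0},
  {"tx": 0, "ty": 3, "tz": 0, "yaw": 0},
  {"tx": 0, "ty": 3, "tz": 0, "yaw": 0},
])

```text
t: 20.02
ee_pos: [0.5596, 0.1488, 0.0416]
orientation: [[-0.055, -0.999, -0.0], [-0.999, 0.055, 0.0], [0.0, 0.0, -1.0]]
wrist_force: [2.9, 0.7, 0.2]
finger_gap: -0.0001
```

>>> apply_moves([
  {"tx": 0, "ty": 3, "tz": 1, "yaw": 0},
  {"tx": 0, "ty": 3, "tz": 1, "yaw": 0},
  {"tx": 0, "ty": 3, "tz": 1, "yaw": 0},
])

```text
t: 20.27
ee_pos: [0.5506, 0.1493, 0.0384]
orientation: [[-0.055, -0.999, -0.0], [-0.999, 0.055, 0.0], [-0.0, 0.0, -1.0]]
wrist_force: [3.0, -0.7, 0.3]
finger_gap: -0.0002
```

```bash
python3 tm.py; python3 - <<'E'
from h import *
save("side","pics/cl4.png",(195,160,90,75),8)
E
```

```text
t 20.2667 tcp in mount [61.8 -0.2 24.4] [ 3.  -0.7  0.3]
```

View pics/cl4.png

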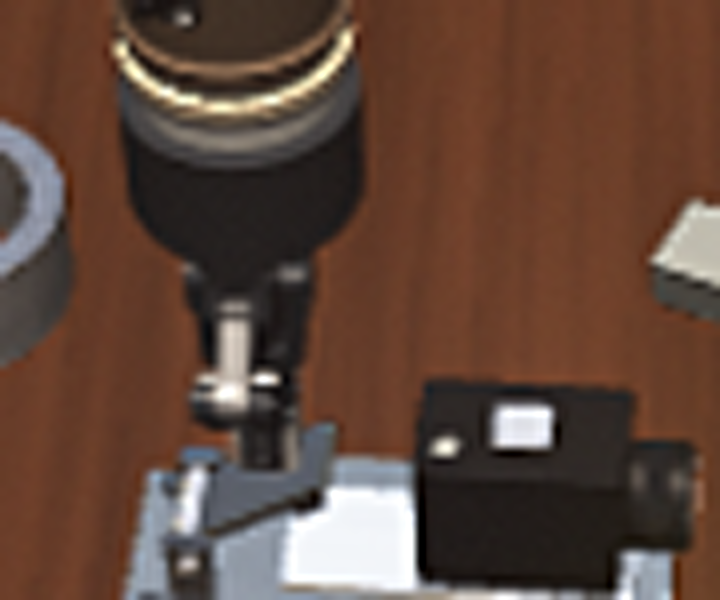

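The view shows the bar swung down to about 27°, pressed by the fingers at (270,465); the camera is unmoved. Next I'll press straight down and watch the force.

>>> apply_moves([
  {"tx": 0, "ty": 0, "tz": 3, "yaw": 0},
  {"tx": 0, "ty": 0, "tz": 3, "yaw": 0},
  {"tx": 0, "ty": 0, "tz": 3, "yaw": 0},
  {"tx": 0, "ty": 0, "tz": 0, "yaw": 0},
])

```text
t: 20.65
ee_pos: [0.5494, 0.1492, 0.0283]
orientation: [[-0.055, -0.998, -0.003], [-0.998, 0.055, -0.0], [0.0, 0.003, -1.0]]
wrist_force: [-0.5, 0.0, 1.0]
finger_gap: 0.0002
```

>>> apply_moves([
  {"tx": 0, "ty": 0, "tz": 1.5, "yaw": 0},
  {"tx": 0, "ty": 0, "tz": 1.5, "yaw": 0},
  {"tx": 0, "ty": 0, "tz": 0, "yaw": 0},
])

```text
t: 20.9
ee_pos: [0.5504, 0.1492, 0.026]
orientation: [[-0.055, -0.999, -0.001], [-0.999, 0.055, -0.0], [0.0, 0.001, -1.0]]
wrist_force: [-0.8, 0.2, 1.5]
finger_gap: 0.0
```

>>> apply_moves([
  {"tx": 0, "ty": 0, "tz": 1, "yaw": 0},
  {"tx": 0, "ty": 0, "tz": 1, "yaw": 0},
  {"tx": 0, "ty": 0, "tz": 0, "yaw": 0},
])

```text
t: 21.15
ee_pos: [0.5508, 0.1492, 0.0243]
orientation: [[-0.055, -0.999, -0.0], [-0.999, 0.055, -0.0], [0.0, 0.0, -1.0]]
wrist_force: [-1.9, -0.5, 1.8]
finger_gap: -0.0001
```

>>> apply_moves([
  {"tx": 0, "ty": 0, "tz": 1, "yaw": 0},
  {"tx": 0, "ty": 0, "tz": 1, "yaw": 0},
  {"tx": 0, "ty": 0, "tz": 0, "yaw": 0},
])

```text
t: 21.4
ee_pos: [0.5508, 0.1492, 0.0222]
orientation: [[-0.055, -0.998, -0.0], [-0.998, 0.055, -0.0], [0.0, 0.0, -1.0]]
wrist_force: [-1.0, 0.9, 2.2]
finger_gap: -0.0004
```

>>> apply_moves([
  {"tx": 0, "ty": 0, "tz": 1, "yaw": 0},
  {"tx": 0, "ty": 0, "tz": 0, "yaw": 0},
  {"tx": 0, "ty": 0, "tz": 0, "yaw": 0},
])

```text
t: 21.65
ee_pos: [0.5509, 0.1492, 0.0213]
orientation: [[-0.055, -0.999, -0.0], [-0.999, 0.055, -0.0], [0.0, 0.0, -1.0]]
wrist_force: [-0.2, 0.2, 1.5]
finger_gap: -0.0004
```

>>> apply_moves([
  {"tx": 0, "ty": 0, "tz": 1, "yaw": 0},
  {"tx": 0, "ty": 0, "tz": 0, "yaw": 0},
  {"tx": 0, "ty": 0, "tz": 0, "yaw": 0},
])

```text
t: 21.9
ee_pos: [0.551, 0.1492, 0.0204]
orientation: [[-0.055, -0.999, -0.0], [-0.999, 0.055, 0.0], [-0.0, 0.0, -1.0]]
wrist_force: [-1.0, 0.3, 1.9]
finger_gap: -0.0001
```

>>> apply_moves([
  {"tx": 0, "ty": 0, "tz": 1, "yaw": 0},
  {"tx": 0, "ty": 0, "tz": 0, "yaw": 0},
  {"tx": 0, "ty": 0, "tz": 0, "yaw": 0},
])

```text
t: 22.15
ee_pos: [0.5509, 0.1492, 0.0193]
orientation: [[-0.055, -0.998, -0.0], [-0.998, 0.055, -0.0], [0.0, 0.0, -1.0]]
wrist_force: [-1.1, -0.3, 1.9]
finger_gap: 0.0002
```

>>> apply_moves([
  {"tx": 0, "ty": 0, "tz": 1, "yaw": 0},
  {"tx": 0, "ty": 0, "tz": 0, "yaw": 0},
  {"tx": 0, "ty": 0, "tz": 0, "yaw": 0},
])

```text
t: 22.4
ee_pos: [0.5509, 0.1492, 0.0183]
orientation: [[-0.055, -0.999, -0.0], [-0.999, 0.055, -0.0], [0.0, 0.0, -1.0]]
wrist_force: [-2.5, 0.1, 2.1]
finger_gap: -0.0
```

>>> apply_moves([
  {"tx": 0, "ty": 0, "tz": 1, "yaw": 0},
  {"tx": 0, "ty": 0, "tz": 0, "yaw": 0},
  {"tx": 0, "ty": 0, "tz": 0, "yaw": 0},
])

```text
t: 22.65
ee_pos: [0.551, 0.1493, 0.0174]
orientation: [[-0.055, -0.999, -0.0], [-0.999, 0.055, 0.0], [-0.0, 0.0, -1.0]]
wrist_force: [-2.0, -0.3, 1.5]
finger_gap: 0.0004
```

```bash
cat > bar.py <<'E'
from fit import *
m=np.load("m.npy");b=ctrl.capture("side")
for deg in(0,6,12,18,25):
    th=np.radians(deg); P=[[88-58*np.cos(th)+k*np.sin(th),y,35+58*np.sin(th)+k*np.cos(th)] for y in(15,-15) for k in (4,-4)]
    print(deg,proj("side",pose(m,P)).round(1).tolist())
print("     "+" ".join(f"{x:3d}" for x in range(216,252)))
for y in range(212,236): print(y,"",*(f"{v:3d}" for v in b[y,216:252].sum(1)//3))
E
python3 bar.py
```

```text
0 [[239.2, 227.4], [239.3, 229.3], [240.4, 219.2], [240.5, 221.1]]
6 [[238.9, 225.9], [239.3, 227.8], [240.0, 217.7], [240.4, 219.6]]
12 [[238.3, 224.5], [239.0, 226.4], [239.5, 216.3], [240.2, 218.2]]
18 [[237.5, 223.1], [238.5, 225.0], [238.7, 214.9], [239.7, 216.8]]
25 [[236.3, 221.5], [237.6, 223.3], [237.5, 213.3], [238.8, 215.1]]
     216 217 218 219 220 221 222 223 224 225 226 227 228 229 230 231 232 233 234 235 236 237 238 239 240 241 242 243 244 245 246 247 248 249 250 251
212   70  67  62  63 104 172 187 182 181 175 129 104 126 104  32  30  53  77  69  69  70  68  67  69  68  66  68  71  73  70  62  40  37  40  40  40
213   71  67  62  63  54  61 130 195 191 175 133 156 199 156  13  37  60  62  68  68  70  67  68  70  69  66  68  70  72  70  59  32  37  33  33  38
214   69  66  62  69  70  57 160 254 253 232 125  56  58  40  20  24  38  62  68  70  70  68  69  70  69  65  68  70  72  70  61  35  34  49  83  87
215   69  67  69  85 116 144 240 255 255 255 213 132 123  71  17  21  43  69  63  64  66  64  64  67  63  63  66  68  71  68  62  34  49 141 225 198
216   68  81  95 
[... 2262 characters left out ...]
 153 154 154 161 222 253 249 249 250 250 249 248 247 246 246 245 245 245 246 252 250  47   8  17  20  24
232   59  42  44  45  46  77 140 160 156 156 155 154 153 159 204 247 253 252 251 251 251 251 250 250 250 249 249 249 249 252 250 115  32  44  42  23
233   69  40  45  46  44  76 138 162 160 158 156 155 155 151 141 130 131 135 148 173 172 171 170 183 206 204 216 237 235 239 228 165 148 155 137  86
234   95  60  57  56  53  78 138 161 159 158 157 157 157 153 155 155 154 152 149 141 145 150 149 144 136 136 137 131 131 135 145 147 145 147 153 173
235  172 159 138 140 138 145 160 157 157 156 155 157 156 156 158 158 160 158 157 157 159 160 158 154 153 151 152 154 157 156 157 157 159 158 156 150
```

>>> apply_moves([
  {"tx": 0, "ty": 0, "tz": 0.7, "yaw": 0},
  {"tx": 0, "ty": 0, "tz": 0, "yaw": 0},
  {"tx": 0, "ty": 0, "tz": 0, "yaw": 0},
])

```text
t: 22.95
ee_pos: [0.551, 0.1492, 0.0167]
orientation: [[-0.055, -0.999, -0.0], [-0.999, 0.055, 0.0], [-0.0, 0.0, -1.0]]
wrist_force: [-2.1, 0.2, 1.9]
finger_gap: 0.0003
```

>>> apply_moves([
  {"tx": 0, "ty": 0, "tz": 0.7, "yaw": 0},
  {"tx": 0, "ty": 0, "tz": 0, "yaw": 0},
  {"tx": 0, "ty": 0, "tz": 0, "yaw": 0},
])

```text
t: 23.2
ee_pos: [0.5509, 0.1492, 0.016]
orientation: [[-0.055, -0.999, -0.0], [-0.999, 0.055, -0.0], [0.0, 0.0, -1.0]]
wrist_force: [-2.3, 0.2, 2.8]
finger_gap: -0.0001
```

>>> apply_moves([
  {"tx": 0, "ty": 0, "tz": 0.7, "yaw": 0},
  {"tx": 0, "ty": 0, "tz": 0, "yaw": 0},
  {"tx": 0, "ty": 0, "tz": 0, "yaw": 0},
])

```text
t: 23.45
ee_pos: [0.5509, 0.1492, 0.0152]
orientation: [[-0.055, -0.999, -0.0], [-0.999, 0.055, -0.0], [0.0, 0.0, -1.0]]
wrist_force: [-1.0, -0.1, 2.1]
finger_gap: 0.0001
```

>>> apply_moves([
  {"tx": 0, "ty": 0, "tz": 0.8, "yaw": 0},
  {"tx": 0, "ty": 0, "tz": 0, "yaw": 0},
  {"tx": 0, "ty": 0, "tz": 0, "yaw": 0},
])

```text
t: 23.7
ee_pos: [0.551, 0.1492, 0.0145]
orientation: [[-0.055, -0.999, 0.0], [-0.999, 0.055, -0.0], [0.0, -0.0, -1.0]]
wrist_force: [-1.7, 0.4, 1.8]
finger_gap: 0.0003
```

>>> apply_moves([
  {"tx": 0, "ty": 0, "tz": 0.8, "yaw": 0},
  {"tx": 0, "ty": 0, "tz": 0, "yaw": 0},
  {"tx": 0, "ty": 0, "tz": 0, "yaw": 0},
])

```text
t: 23.95
ee_pos: [0.5511, 0.1492, 0.0142]
orientation: [[-0.055, -0.999, -0.0], [-0.999, 0.055, -0.0], [0.0, 0.0, -1.0]]
wrist_force: [-2.5, -0.1, 6.1]
finger_gap: -0.0005
```

```bash
python3 tm.py; python3 bar.py | sed -n '6,30p'
```

```text
t 23.95 tcp in mount [62.3 -0.2  0.2] [-2.5 -0.1  6.1]
     216 217 218 219 220 221 222 223 224 225 226 227 228 229 230 231 232 233 234 235 236 237 238 239 240 241 242 243 244 245 246 247 248 249 250 251
212   71  67  61  62  85 114 116 157 188 177 120  52  70  51  25  56  89  66  70  69  70  68  67  70  66  66  68  70  72  71  63  39  39  41  41  38
213   70  68  63  61 170 255 244 174 184 173 140 152 164  94  28  28  50  75  67  69  71  69  69  69  69  67  69  72  72  69  61  32  38  34  35  37
214   70  65  62  61  49  36  71 156 189 178 116  77 126 119  17  39  60  61  67  68  70  68  68  71  68  66  68  71  73  71  62  37  37  50  84  86
215   69  67  70  76  75  60 138 242 242 229 130  55  63  44  21  25  35  61  65  65  66  65  66  68  63  63  67  69  72  68  62  35  49 141 225 198
216   68  81 110 112  93 105 191 255 255 255 219 133 133  72  28  22  45  81  79  79  77  73  72  73  73  70  67  69  74  67  58  30  64 152 212 177
217   66  80  96  67  36  46  80 118 117 114  75  50  56  37  23  34  85 152 169 165 157 140 137 140 140 131 113 114 112  94  63  29  35  30  34  38
21
[... 1979 characters left out ...]
 156 156 155 161 224 254 254 255 255 255 255 255 252 248 246 245 245 245 246 252 251  48   9  18  22  23
232   60  42  45  47  47  79 140 161 157 157 155 155 153 159 205 248 253 253 253 254 253 253 251 250 250 249 249 248 248 252 250 116  34  46  41  25
233   69  43  47  46  43  75 140 162 159 157 157 155 155 151 143 130 130 137 148 173 172 172 170 183 206 205 215 236 236 239 228 165 147 156 138  86
234   95  60  58  57  52  80 138 160 159 158 158 157 156 154 154 156 154 153 148 141 146 151 150 145 134 136 138 132 132 135 146 147 145 148 152 173
235  170 161 139 140 139 144 161 158 156 156 155 156 157 156 158 160 159 159 158 157 160 160 158 155 153 152 152 155 157 156 157 157 158 158 155 150
```

>>> apply_moves([
  {"tx": 0, "ty": 0, "tz": 0.6, "yaw": 0},
  {"tx": 0, "ty": 0, "tz": 0, "yaw": 0},
  {"tx": 0, "ty": 0, "tz": 0, "yaw": 0},
])

```text
t: 24.25
ee_pos: [0.5511, 0.1492, 0.0142]
orientation: [[-0.055, -0.999, -0.0], [-0.999, 0.055, -0.0], [0.0, 0.0, -1.0]]
wrist_force: [-3.9, -0.3, 8.8]
finger_gap: -0.0001
```

>>> apply_moves([
  {"tx": 0, "ty": 0, "tz": -4, "yaw": 0},
  {"tx": 0, "ty": 0, "tz": -10, "yaw": 0},
  {"tx": 0, "ty": 0, "tz": -20, "yaw": 0},
  {"tx": 0, "ty": 0, "tz": -35, "yaw": 0},
  {"tx": 0, "ty": 0, "tz": -35, "yaw": 0},
  {"tx": 0, "ty": 0, "tz": -30, "yaw": 0},
  {"tx": 0, "ty": 0, "tz": -15, "yaw": 0},
  {"tx": 0, "ty": 0, "tz": 0, "yaw": 0},
  {"tx": 0, "ty": 0, "tz": 0, "yaw": 0},
])

```text
t: 25.0
ee_pos: [0.5524, 0.1494, 0.1637]
orientation: [[-0.055, -0.998, 0.004], [-0.998, 0.055, 0.001], [-0.001, -0.004, -1.0]]
wrist_force: [-0.1, -1.0, -0.4]
finger_gap: 0.0
```

```bash
python3 tm.py; python3 bar.py | sed -n '6,7p;12,26p'; python3 - <<'E'
from h import *
b=ctrl.capture("side").astype(int);o=np.load("side.npy").astype(int)
d=(np.abs(b-o).sum(2)>70)
for k in("tape_roll","battery","light_meter","lens_cap","camera_center","clamp"):
    print(k,[(r["conf"],r["bbox"]) for r in ctrl.search_frame("side",k)[:2]])
E
```

```text
t 25.0 tcp in mount [ 63.5   0.  149.7] [-0.1 -1.  -0.4]
     216 217 218 219 220 221 222 223 224 225 226 227 228 229 230 231 232 233 234 235 236 237 238 239 240 241 242 243 244 245 246 247 248 249 250 251
212   70  68  61  67  69  71  71  75  73  71  70  71  73  76  73  73  72  72  66  68  70  67  66  69  68  64  68  71  72  70  62  38  40  39  40  38
217   65  78 104 109 109 103  81  58  68  69  70  70  73  71  98 154 168 162 163 163 157 140 139 139 139 132 113 113 111  93  62  28  33  30  34  37
218   70  44  90 165 150  97  29  48  73  74  78  77  77  70  94 147 160 160 161 163 162 163 162 162 161 160 160 160 164 158 102  29  38  38  38  37
219   94  88 162 250 250 225  87  75 105 112 126 115 106  87 101 145 156 156 158 160 157 156 157 155 154 152 150 150 152 151  97  14  27  34  36  37
220   84 115 198 240 230 178  82  94  95  95  94  94  96  94  94  95  91  89  93 104 103 101  99 100 133 167 151 154 159 155  96   9  22  23  24  25
221   56 113 211 235 226 173  83  93  97  96  96  96  97  96  95  93  94  93  92  91  92  92  89  82 176 251 217 229 232 222 130   5  25  26  27  27

[... 1104 characters left out ...]
151 193 171  85  18  21  10  68 144 212 254 247 246 246 246 254 253   0  20  25  28  28
230   44 125 199 143  35  93 169 162 158 158 159 163 163 157 221 255 255 211 117 114  83 194 255 254 249 246 245 245 246 254 252   0  16  25  27  26
231   53  91 102  72  41  73 138 158 154 155 155 154 155 162 224 254 254 255 255 255 255 255 252 248 246 245 245 245 246 252 251  48   8  19  21  22
tape_roll [(0.66, [170.6, 172.9, 35.2, 35.2])]
battery [(0.63, [279.1, 183.3, 19.4, 18.4])]
light_meter [(0.82, [261.5, 286.6, 46.3, 26.7])]
lens_cap [(0.56, [250.7, 118.0, 18.3, 9.2])]
camera_center [(0.73, [240.1, 207.3, 44.4, 30.4])]
clamp [(0.75, [304.7, 229.4, 23.8, 14.0]), (0.7, [175.2, 274.1, 25.7, 20.4])]
```

```bash
python3 -c "
from h import *
s=ctrl.state();print(s['t'],s['wrist_force'].round(1));print(ctrl.sign_off())"
```

```text
25.4 [-0.6  0.1  0.1]
the job is handed in; nothing more can be done
None
```

The camera is seated in the grey mount with its tongue under the closed clamp, and I handed the job in at 25.4 s with the arm clear of everything.

**Seating:** I lowered the camera into the channel near the keys' position in the side picture. It dropped in on the first try, so no long search was needed. It stopped 13.9 mm above its height on the bench, where the floor is at 14 mm. Gentle pushes both ways along the channel were blocked within about 1.5 mm. It did not move when I let go.

**Clamp:** I shut it only after the camera was released. It met a firm stop, and the highest push I read was about 9 N. While seating and testing the camera I read at most about 11 N. After I withdrew, the last picture shows the bar still level, within about half a pixel of the angle-0 prediction. The other things on the bench were found within about 4 pixels of where they started.

**What disagreed:**
- **Fingertips:** they ended about 20 mm behind the reported tool point. My first clamp sweep therefore passed over the bar, and the second pressed the tip of the bar at about 9 N. The third, lower sweep closed it.
- **Cameras:** the two views differed by about 5 mm in where they put the camera.
- **Clamp search:** the last search for the clamp found only the look-alikes, so its shut state rests on pixel values and the force stop. I had also used all 12 picture views by then.

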